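Put the washed drip coffee maker back together on its tumbler

TASK

Put the washed steel coffee maker back together, ready for the next cup: stand the white tumbler without a handle upright in the middle of the cork coaster, then sit the flanged filter pot on the tumbler, then lay the press down in the pot with its knob up, and last put the domed lid on the pot so that it sits level. Let go of each piece before you fetch the next, lower it into place rather than letting it drop, and leave the mug, jar, spoon holder and soap case as they stand.

Things in the scene. Friction and masses are not known exactly. Their poses are not given: they have to be found in the camera images.
- coaster: Round flat cork coaster, 100 mm across and 6 mm thick, lying fixed on the worktop. Origin: centre of its underside; z up. The stack is built on it.
- tumbler: White ceramic tumbler without a handle, upright, open at the top, 220 g. 80 mm high, 66 mm wide outside at the rim, narrowing to 59 at the foot; wall 4, mouth 58 mm wide inside. Origin: centre of its underside; z up out of the mouth. Grip it across the outside near the rim.
- brewer: Steel filter pot, 58 mm high, 110 g. Heights above its origin (centre of underside, z up): boss 47 mm wide (foot tapered to 42) 0-7, enters the tumbler's mouth; round flange 92 mm wide 7-10, rests on the tumbler's rim; open chamber 64 mm wide outside, 58 inside, 10-58, inner floor at 13. Grip across the chamber, above the flange. Seated: origin 73 mm above the tumbler's.
- press: Steel coffee press, 50 g, standing on its perforated disc (48 mm wide, 4 thick); thin 7 mm stem up its middle and a round knob 14 mm wide from height 38 to 54 (the top). Origin: centre of the disc's underside; z up. Grip it by the knob. Seated in the pot: origin 13 mm above the pot's, knob top 9 mm above the pot's rim.
- lid: Steel lid, 60 g, 80 mm wide, 40 high, standing on its skirt: hollow dome 52 mm wide, its top at height 24, and a round knob 14 mm wide at 24-40. Skirt 74 mm wide inside, 6 deep, hangs outside the pot's rim; the shoulder at height 6 rests on the rim; the dome clears the press's knob. Origin: centre of the skirt's lower edge; z up. Grip by the knob. Seated: origin 52 mm above the pot's.
- mug: White ceramic mug with a handle, 80 mm across and 88 mm high, the handle reaching out to its +y, to about 77 mm from the axis. Not part of the job. Origin: centre of its underside.
- jar: Closed brown glass jar with a steel cap, 62 mm across and 80 mm high. Not part of the job. Origin: centre of its underside.
- spoon_cup: Steel spoon holder cup, 84 mm across and 115 mm high, with spoons and a fork standing in it up to about 200 mm high, on the left. Not part of the job. Origin: centre of its underside.
- soap_case: Closed yellow plastic soap case with a flip-top lid, 89 (x, over hinge and thumb tab) by 110 by 40 mm, beside the spoon holder. Not part of the job. Origin: centre of its underside.
Mind the look-alikes: they are no part of the job. Leave any blue or purple look-alike of the tumbler alone.

How it is judged:
By the outcome, as a careful person would: the job done as asked, in the order asked, and still so for the second after the job is handed in, with the robot touching nothing.
It also fails if it takes over 120 s, if anything falls off the work surface, if the arm or the gripper's body presses on something with over 40 N, if the wrist force passes 120 N, or if a joint passes its speed limit or range.

ROBOT

A 7-joint arm with a two-finger parallel gripper is mounted at the origin on the work surface. World frame = base frame: x ahead of the robot, y to its left, z up, the work surface at z = 0. Lengths are in mm, angles in rad, forces in N, time in s.
With the tool pointing down it reaches from about 400 to 875 mm from the base axis. Payload 4.4 kg.
Tool frame: the origin (TCP) lies at the centre of the arm's flange, where the gripper is bolted on; the fingertips stand 173 mm ahead of it and the grasp point (between the pads) lies robot.grip_point_offset ahead of it (robot.grip_point_offset is the distance from the TCP to the grasp point, in mm); z points along the fingers, y is the line along which they close (so a half turn about z gives the same grasp; the last joint's range is limited). The gripper opens to 85 mm and grips with 20 to 120 N. Pads are 22 mm wide; open, the fingers measure 114 mm over their backs; the gripper's body (76 mm by 85 mm) begins 54 mm behind the grasp point. The pads swing forward as they close: fully open they stand 13 mm farther back than shut.
Start: joints at [-1.338, 0.628, 0.038, 1.517, -0.027, 0.996, -0.02], TCP at [191.324, 621.217, 404.713] pointing down, gripper open.
Joint ranges: [-3.06, 3.06], [-0.37, 2.12], [-1.25, 1.32], [0.18, 2.47], [-1.1, 4.24], [0.23, 1.98], [-2.94, 2.94]. Speed limits (rad/s): [2.57, 2.57, 3.14, 3.14, 3.14, 3.14, 3.14].

INTERFACE

Orientations are given as a unit quaternion [x, y, z, w].
In Python, from bench import robot gives the robot as it stands. The module is installed in compiled form; this text tells all that it offers. Calls block until the motion is done:
- robot.move_to(position, orientation): joint-space move of the TCP to a pose.
- robot.line_to(position, attitude=None, rate=150, f_stop=None): straight line of the TCP; attitude=None keeps the orientation; rate is the mean speed in mm/s. With f_stop (N) it stops when the force on the tool has changed by that much, and returns True; else False.
- robot.move_joints(angles): joint-space move.
- robot.open() and robot.close(newtons=None): open the fingers fully, or close them until they stop; newtons is the grip in N (None keeps the last).
- robot.hold(seconds).
- robot.solve_ik(position, orientation): joint angles nearest the present ones, or None.
- robot.get_obs(): the state.
- robot.grab_frame(name): name is "scene" or "top" or "wrist"; returns the picture (384x512x3 uint8, red, green, blue); there is no depth.
- robot.calibration(name): a dict with "fx", "fy", "cx", "cy" (pixels), "pose" (4x4, takes a point from camera to world coordinates); the wrist camera has in their place "T_tool_cam" (4x4, takes a point from camera to tool coordinates, whose origin is the TCP and whose axes are the flange's). Camera axes: x right, y down, z forward; pixel columns grow to the right and rows downward; lengths in mm; the calibration is good to about 2 mm. A picture is of the moment at which its call begins: read the wrist's pose just before it. calibration takes no time and is no camera call.
A pose or a line that the arm cannot do raises robot.IKError and nothing moves.
- robot.sign_off(): hands the job in; it is judged then, once.
The state is a dict: "time": time; "qpos": joint angles; "qvel": joint speeds; "effort": joint torques, N m; "tool_pos": TCP position; "orientation": TCP orientation; "force": force on the tool from outside, world axes, zero at the start; "wrist_torque": the same for the moment, N m; "width": finger opening in mm; "grasp_force": force on a finger pad.
Only numpy, scipy, OpenCV 4.12 (cv2) and the standard library are available. Lean on these libraries where they do the work, as an engineer would, in place of code of your own. Each camera call takes 0.05 s, during which the arm holds its last target. There are 200 camera calls.

## Working session

There is one attempt and no reset: what is moved stays moved. The work goes in short steps, each a Python script; the robot and the scene stay as the last script left them, time stands still between calls to the robot, and variables do not carry over. Pictures are saved under pics/ and viewed, at most 14 in all, crops included, and the job is handed in when it is done.

```bash
mkdir -p pics; python3 - <<'E'
from bench import robot
import cv2,numpy as np
np.set_printoptions(precision=3,suppress=True)
for n in("scene","top"):
    cv2.imwrite(f"pics/{n}0.png",cv2.resize(robot.grab_frame(n)[:,:,::-1],(800,600),interpolation=cv2.INTER_CUBIC))
    print(n,robot.calibration(n))
print(robot.calibration("wrist"),robot.grip_point_offset,robot.get_obs())
E
```

```text
scene {'fx': 442.38570471247294, 'fy': 442.38570471247294, 'cx': 264.639781374686, 'cy': 189.80575878623185, 'pose': array([[   0.624,    0.533,   -0.572, 1163.755],
       [   0.781,   -0.423,    0.459, -526.214],
       [   0.003,   -0.733,   -0.68 ,  829.487],
       [   0.   ,    0.   ,    0.   ,    1.   ]])}
top {'fx': 389.11288595835805, 'fy': 389.11288595835805, 'cx': 260.1529780164552, 'cy': 194.59291887781976, 'pose': array([[   0.006,   -0.995,    0.099,  378.925],
       [  -1.   ,   -0.009,   -0.022,   25.666],
       [   0.022,   -0.099,   -0.995, 1224.539],
       [   0.   ,    0.   ,    0.   ,    1.   ]])}
{'fx': 283.31637444707553, 'fy': 283.31637444707553, 'cx': 256.02337424839106, 'cy': 191.2023115147476, 'T_tool_cam': array([[-0.   , -0.948, -0.318, 82.383],
       [ 1.   , -0.   , -0.   ,  0.259],
       [ 0.   , -0.318,  0.948, 31.746],
       [ 0.   ,  0.   ,  0.   ,  1.   ]])} 154.70000000000002 {'time': 0.1, 'qpos': array([-1.338,  0.629,  0.038,  1.518, -0.027,  0.996, -0.02 ]), 'qvel': array([ 0.001, -0.002, -0.   , -0.002,  0.001,  0.   ,  0.001]), 'effort': array([  0.003, -56.453,   1.231, -19.397,   0.011,   0.005,  -0.   ]), 'tool_pos': array([191.239, 620.947, 403.877]), 'orientation': array([ 0.149,  0.989, -0.001, -0.   ]), 'force': array([0.349, 0.579, 0.118]), 'wrist_torque': array([ 0.038, -0.015, -0.029]), 'grasp_force': 0.0, 'width': 85.70189140419932}
```

View pics/scene0.png

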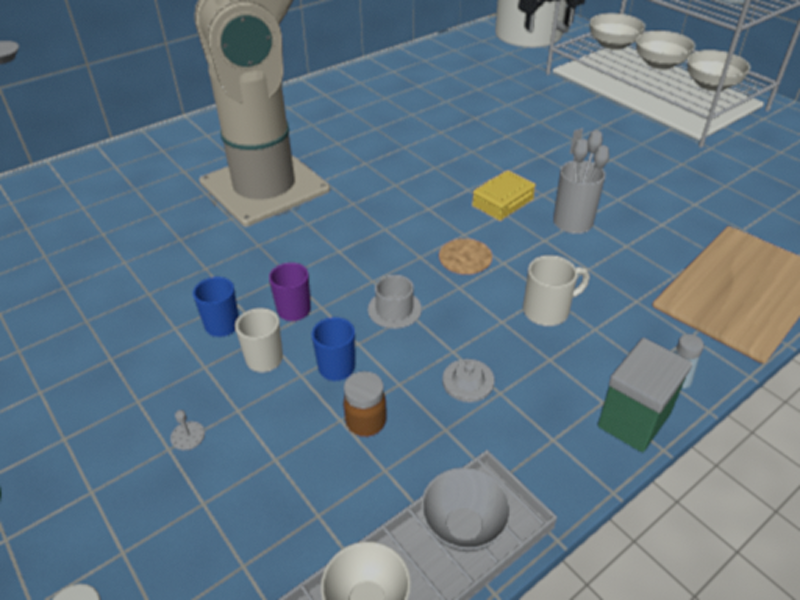

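View pics/top0.png

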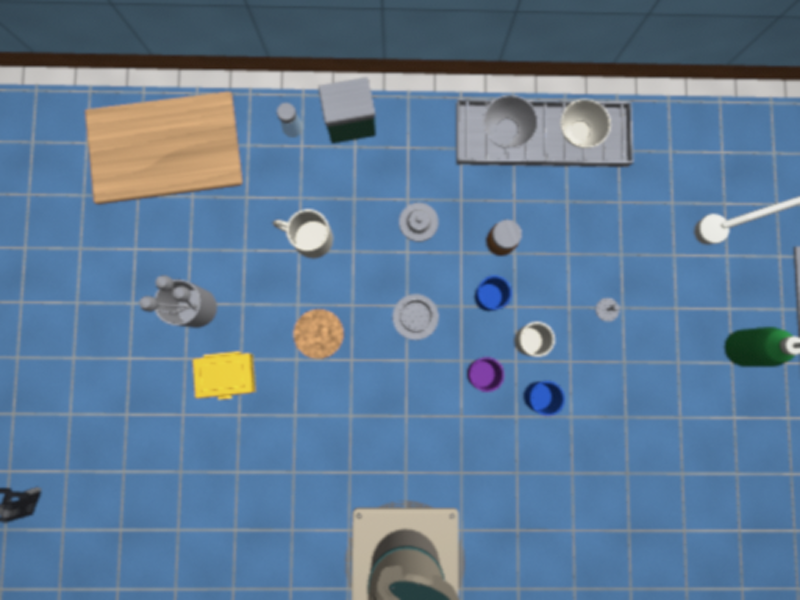

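Both views show all of the pieces. In the 800x600 top view: coaster (318,333), tumbler rim (537,339), pot (416,316), lid (419,221), press (608,309). The blue and purple look-alikes at (492,293), (487,374) and (545,398) are close to the tumbler.

```bash
cat > h.py <<'E'
from bench import robot
import cv2,numpy as np
from scipy.spatial.transform import Rotation as R
np.set_printoptions(precision=1,suppress=True)
G=robot.grip_point_offset
def ray(K,P,u,v,z):
    d=P[:3,:3]@[(u-K["cx"])/K["fx"],(v-K["cy"])/K["fy"],1]
    return P[:3,3]+d*(z-P[2,3])/d[2]
def proj(K,P,p):
    c=np.linalg.inv(P)@np.append(p,1); return np.array([K["fx"]*c[0]/c[2]+K["cx"],K["fy"]*c[1]/c[2]+K["cy"]])
def px(name,u,v,z):
    K=robot.calibration(name); return ray(K,K["pose"],u/1.5625,v/1.5625,z)
def down(yaw):  # tool z down, tool y (closing line) at angle yaw from world x
    y=np.array([np.cos(yaw),np.sin(yaw),0]); z=np.array([0,0,-1.]); return R.from_matrix(np.c_[np.cross(y,z),y,z]).as_quat()
def toolpose(o):
    T=np.eye(4); T[:3,:3]=R.from_quat(o["orientation"]).as_matrix(); T[:3,3]=o["tool_pos"]; return T
def wrist():
    o=robot.get_obs(); K=robot.calibration("wrist"); im=robot.grab_frame("wrist")[:,:,::-1]
    return K,toolpose(o)@K["T_tool_cam"],im
E
python3 - <<'E'
from h import *
for n,t,s,z in [("coaster",(318,333),(466,256),6),("tumbler",(537,338),(260,322),80),("brewer",(416,315),(395,285),58),("lidknob",(420,219),(468,367),40),("press disc",(607,310),(187,436),4),("pressknob",(613,307),(181,414),54),("blueA",(493,292),(335,331),80),("purple",(486,373),(290,276),80),("blueB",(545,397),(216,290),80),("mug",(310,231),(552,270),88),("jar",(507,234),(363,386),80)]:
    print(n,px("top",*t,z)[:2],px("scene",*s,z)[:2])
E
```

```text
coaster [440.7 175.8] [445.7 175.6]
tumbler [ 430.6 -246.4] [ 432.6 -240.7]
brewer [474.2 -18.1] [474.1 -12.4]
lidknob [667.1 -25.7] [674.1 -26.9]
press disc [ 492.  -408.2] [ 498.1 -409.3]
pressknob [ 493.3 -402.3] [ 498.8 -406.8]
blueA [ 517.5 -163.6] [ 520.  -161.5]
purple [ 364.3 -149.2] [ 368.8 -148.9]
blueB [ 320.3 -259.8] [ 324.4 -259.9]
mug [629.7 184.8] [632.2 192.6]
jar [ 629.9 -191.4] [ 633.8 -190.8]
```

```bash
cat >> h.py <<'E'
def fit(K,P,im,c,circles,span=12):
    """circles: (radius, height). Centre xy maximising the image gradient along the projected circles."""
    g=cv2.GaussianBlur(cv2.cvtColor(im,cv2.COLOR_BGR2GRAY).astype(np.float32),(0,0),1)
    g=np.hypot(cv2.Sobel(g,-1,1,0),cv2.Sobel(g,-1,0,1)); g=np.minimum(g,np.percentile(g,98))
    a=np.linspace(0,2*np.pi,120,endpoint=False); W=np.linalg.inv(P)
    def uv(x,y):
        q=np.concatenate([np.c_[x+r*np.cos(a),y+r*np.sin(a),0*a+z,0*a+1] for r,z in circles])@W.T
        return np.c_[K["fx"]*q[:,0]/q[:,2]+K["cx"],K["fy"]*q[:,1]/q[:,2]+K["cy"]].astype(np.float32)
    best=max(((cv2.remap(g,m[:,None,0],m[:,None,1],cv2.INTER_LINEAR).mean(),x,y) for x in np.arange(c[0]-span,c[0]+span+.1,1)
        for y in np.arange(c[1]-span,c[1]+span+.1,1) for m in [uv(x,y)]))
    out=im.copy()
    for u,v in uv(*best[1:]): cv2.circle(out,(int(round(u)),int(round(v))),0,(0,0,255),-1)
    return best,out
E
python3 - <<'E'
from h import *
T=[("coaster",(443,176),6,[(50,6)]),("brewer",(474,-15),30,[(46,10),(32,58)]),("lid",(670,-26),20,[(40,6),(7,40)]),("press",(495,-407),30,[(24,4),(7,46)]),("tumbler",(431,-244),80,[(33,80),(29,80)])]
tiles=[]
for n,c,z,ci in T:
    yaw=np.deg2rad(85)
    robot.move_to([*c,z+277],down(yaw)); K,P,im=wrist()
    cv2.imwrite(f"pics/raw_{n}.png",im); np.savez(f"pics/{n}.npz",P=P)
    b,o=fit(K,P,im,c,ci); print(n,b)
    u,v=proj(K,P,[b[1],b[2],z]).astype(int); u=np.clip(u,90,422);v=np.clip(v,90,294)
    t=cv2.resize(np.hstack([im,o])[:, :],None,fx=1,fy=1)
    k=lambda i:cv2.resize(i[v-90:v+90,u-90:u+90],(266,266),interpolation=cv2.INTER_CUBIC)
    tiles.append(k(o))
tiles.append(cv2.resize(im,(266,200))); tiles[-1]=np.vstack([tiles[-1],np.zeros((66,266,3),np.uint8)])
cv2.imwrite("pics/m1.png",np.vstack([np.hstack(tiles[:3]),np.hstack(tiles[3:])]))
print(robot.get_obs()["time"],robot.get_obs()["qpos"])
E
```

```text
coaster (np.float32(61.623737), np.float64(442.0), np.float64(177.0))
brewer (np.float32(82.787674), np.float64(477.0), np.float64(-17.0))
lid (np.float32(73.89278), np.float64(672.0), np.float64(-22.0))
press (np.float32(78.66265), np.float64(496.0), np.float64(-408.0))
tumbler (np.float32(136.04955), np.float64(430.0), np.float64(-245.0))
6.1667 [ 0.6  0.5 -0.1  2.   0.1  0.7  1.8]
```

View pics/m1.png

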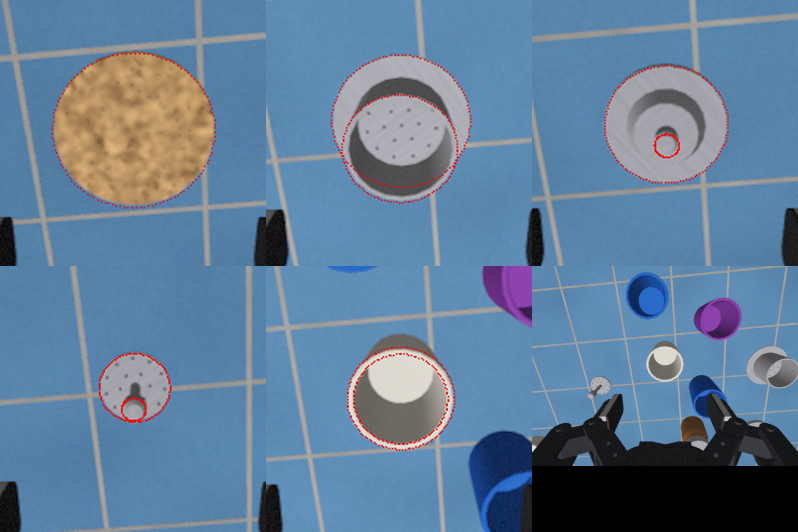

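All five circle fits lie on the edges, within about 5 mm of the coarse values. Next is the tumbler. I'm closing the fingers along yaw 85°, between the look-alikes.

```bash
cat >> h.py <<'E'
def at(c,z,**k): return robot.line_to([c[0],c[1],z+G],**k)   # grasp point to (c,z)
def st(m):
    o=robot.get_obs(); print(m,"t%.1f"%o["time"],"grip",o["tool_pos"]-[0,0,G],"w%.1f"%o["width"],"gf%.1f"%o["grasp_force"],"F",o["force"])
E
python3 - <<'E'
from h import *
c=(430,-245)
robot.move_to([*c,110+G],down(np.deg2rad(85)))
at(c,58,rate=120); robot.close(40); st("closed")
at(c,90,rate=80); st("lift"); at(c,190,rate=200)
at((442,177),190,rate=250); at((442,177),85,rate=150); st("above")
K,P,im=wrist(); cv2.imwrite("pics/t1.png",im)
E
```

```text
closed t7.6 grip [ 430.4 -245.3   59.5] w63.5 gf42.3 F [-1.1  0.8  8.8]
lift t8.1 grip [ 429.9 -245.    90.2] w63.7 gf44.5 F [ 0.1  1.  -2.3]
above t11.4 grip [442.3 177.   85.5] w63.8 gf44.6 F [ 0.1 -1.2 -2.1]
```

View pics/t1.png

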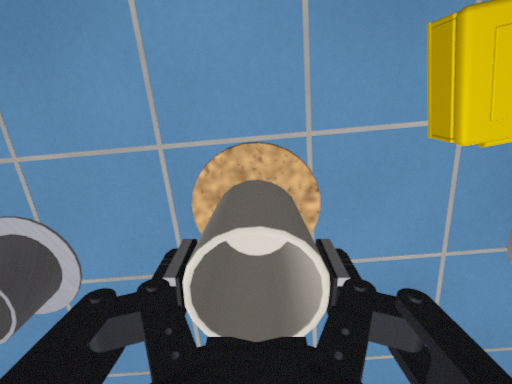

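The tumbler hangs upright between the pads over the coaster, with its rim at about (257,287). I'll lower it, let go and check.

```bash
python3 - <<'E'
from h import *
c=(442,177)
at(c,69,rate=60); print(at(c,62,rate=12,f_stop=3)); st("down")
robot.open(); st("open"); at(c,100,rate=80); at(c,200,rate=200)
robot.move_to([*c,86+277],down(np.deg2rad(85))); K,P,im=wrist()
b,o=fit(K,P,im,c,[(33,86),(29,86)]); print(b); b2,o=fit(K,P,o,c,[(50,6)],5); print(b2); cv2.imwrite("pics/t2.png",o)
E
```

```text
True
down t12.3 grip [442.  177.1  65.6] w63.9 gf45.0 F [-1.   0.5  5.4]
open t12.7 grip [441.6 176.8  64.8] w85.6 gf0.0 F [-0.   0.3  0.1]
(np.float32(132.34761), np.float64(442.0), np.float64(177.0))
(np.float32(64.42343), np.float64(443.0), np.float64(177.0))
```

View pics/t2.png

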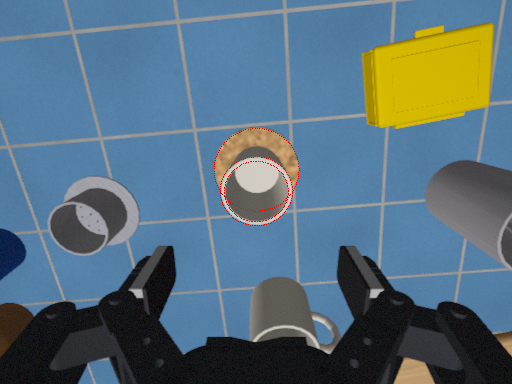

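The tumbler stands centred on the coaster: rim at (442,177), coaster at about (442.5,177). Next is the filter pot.

```bash
python3 - <<'E'
from h import *
c=(477,-17);d=(442.3,177)
robot.move_to([*c,120+G],down(np.deg2rad(85)))
at(c,36,rate=120); robot.close(40); st("closed"); z0=robot.get_obs()["tool_pos"][2]-G
at(c,60,rate=60); st("lift"); at(c,170,rate=200)
at(d,170,rate=200); at(d,z0+79+14,rate=100); st("above")
K,P,im=wrist(); cv2.imwrite("pics/b1.png",im); print(z0)
E
```

```text
closed t16.3 grip [477.3 -17.   37.2] w63.8 gf42.7 F [-1.1  1.   7.1]
lift t16.8 grip [477.1 -17.1  60.4] w64.1 gf44.2 F [ 0.6 -0.2 -0.4]
above t19.2 grip [442.5 176.6 130.2] w64.0 gf44.3 F [ 0.2 -0.8 -1.5]
37.152609993723814
```

View pics/b1.png

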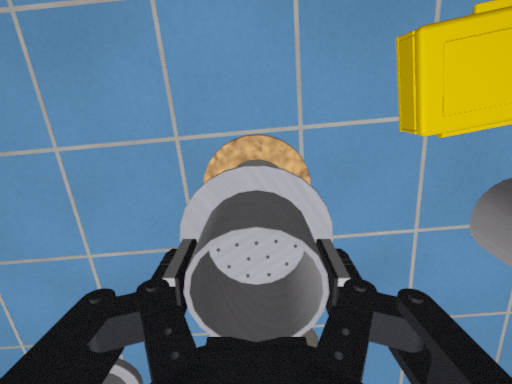

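The pot hangs level over the tumbler, with its rim at about (257,285), so I'll lower it.

```bash
python3 - <<'E'
from h import *
d=(442.3,177)
at(d,121,rate=60); print(at(d,112,rate=12,f_stop=3)); st("down")
robot.open(); st("open"); at(d,140,rate=80); at(d,230,rate=200)
robot.move_to([*d,110+277],down(np.deg2rad(85))); K,P,im=wrist()
b,o=fit(K,P,im,d,[(32,137),(29,137)]); print(b); b2,o=fit(K,P,o,d,[(46,89)],6); print(b2); cv2.imwrite("pics/b2.png",o)
E
```

```text
True
down t20.0 grip [442.4 177.1 116.3] w64.1 gf44.9 F [-1.2 -0.1  6.2]
open t20.4 grip [442.  176.9 115.6] w85.6 gf0.0 F [-0.2  0.4 -0.6]
(np.float32(92.78347), np.float64(441.3), np.float64(177.0))
(np.float32(60.03009), np.float64(443.3), np.float64(177.0))
```

View pics/b2.png

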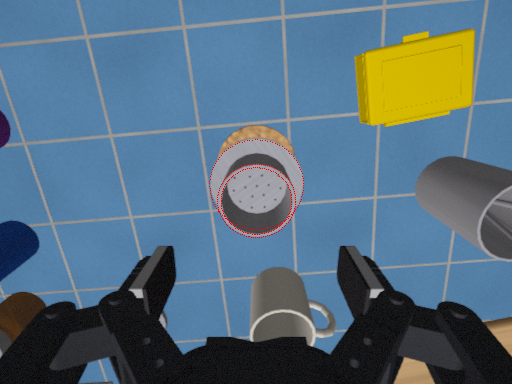

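The pot is seated: its rise of 79.1 mm matches the 79 mm expected. For the press I grip only the top 8 mm of the knob, because the fingers open fully and must stay above the pot's rim on release.

```bash
python3 - <<'E'
from h import *
c=(496,-408);d=(442.3,177)
robot.move_to([*c,110+G],down(np.deg2rad(85)))
at(c,64,rate=80); robot.close(30); robot.hold(.2); st("closed"); z0=robot.get_obs()["tool_pos"][2]-G
at(c,90,rate=60); st("lift"); at(c,230,rate=200)
K=robot.calibration("scene"); im=robot.grab_frame("scene")[:,:,::-1]; u,v=proj(K,K["pose"],[496,-408,205]).astype(int)
x0,y0=np.clip(u-50,0,412),np.clip(v-50,0,284)
w=wrist()[2]
cv2.imwrite("pics/p1.png",np.hstack([cv2.resize(im[y0:y0+100,x0:x0+100],(384,384),interpolation=cv2.INTER_CUBIC),cv2.resize(w,(400,384))])); print(z0)
E
```

```text
closed t25.5 grip [ 496.  -408.    64.3] w11.6 gf29.4 F [-1.5  0.7  4.2]
lift t26.1 grip [ 496.  -408.    90.3] w11.9 gf29.2 F [-0.2  0.3 -1.2]
64.29614710418272
```

View pics/p1.png

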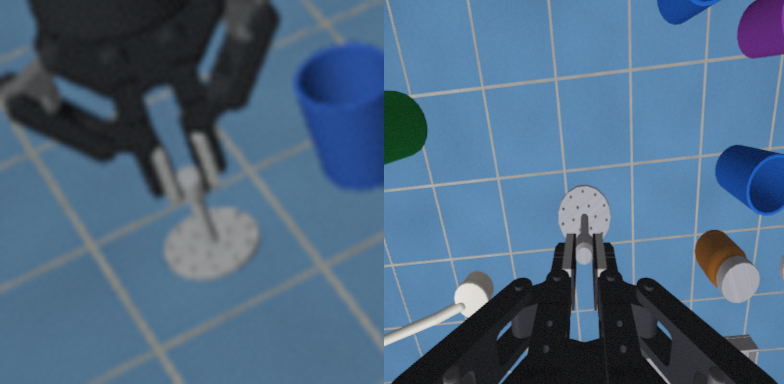

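The press hangs by its knob and looks upright, with the disc at (584,215) in the right half. I'll carry it over the pot and check that the disc is centred before it goes in.

```bash
python3 - <<'E'
from h import *
d=(442.3,177); zs=64.3+92
at((496,-408),235,rate=200); at(d,235,rate=250); at(d,zs+62,rate=100); robot.hold(.3); st("above")
K,P,im=wrist(); zb=robot.get_obs()["tool_pos"][2]-G-64.3
b,o=fit(K,P,im,d,[(24,zb+4)],8); print("disc",b,zb)
b2,o=fit(K,P,o,d,[(46,89)],6); print("flange",b2); cv2.imwrite("pics/p2.png",o)
E
```

```text
above t30.4 grip [442.4 177.  218.7] w12.0 gf29.2 F [ 0.4 -0.2 -1.1]
disc (np.float32(86.4635), np.float64(442.3), np.float64(177.0)) 154.3100709093821
flange (np.float32(65.04795), np.float64(443.3), np.float64(177.0))
```

View pics/p2.png

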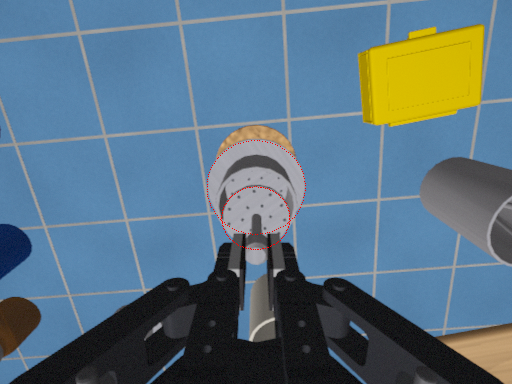

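The disc is level and centred over the pot, at (442.3,177) against (443,177). I'll lower it.

```bash
python3 - <<'E'
from h import *
d=(442.7,177); zs=64.3+92
at(d,zs+5,rate=70); st("near"); print(at(d,zs-2,rate=10,f_stop=2)); st("down")
robot.open(); st("open"); at(d,zs+30,rate=60); at(d,250,rate=200)
robot.move_to([*d,110+277],down(np.deg2rad(85))); K,P,im=wrist()
b,o=fit(K,P,im,d,[(32,137),(29,137)]); print(b); b2,o=fit(K,P,o,d,[(46,89)],6); print(b2); cv2.imwrite("pics/p3.png",np.hstack([cv2.resize(i[100:260,180:340],(400,400),interpolation=cv2.INTER_CUBIC) for i in (im,o)]))
E
```

```text
near t31.4 grip [442.9 177.1 161.6] w11.7 gf29.2 F [-0.1  0.7 -0.8]
True
down t31.9 grip [442.7 177.  156.3] w11.4 gf29.7 F [-0.4 -0.3  4.4]
open t32.6 grip [442.4 176.8 155.9] w85.7 gf0.0 F [-0.7  0.6 -0.4]
(np.float32(90.75816), np.float64(441.7), np.float64(177.0))
(np.float32(59.836685), np.float64(442.7), np.float64(177.0))
```

View pics/p3.png

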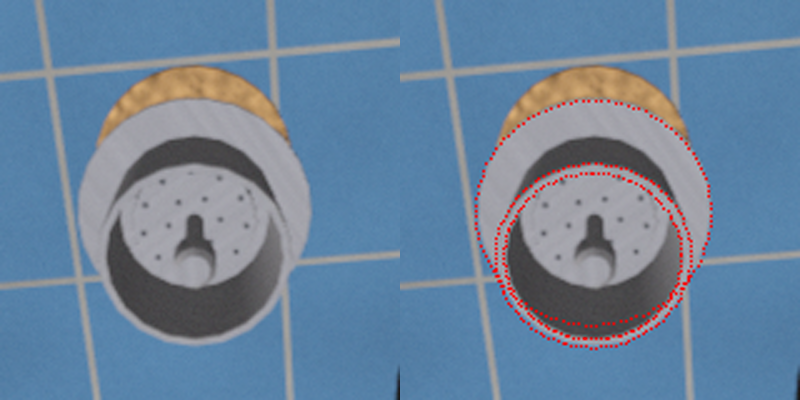

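The press is seated: its rise of 92.0 mm matches, and it stands upright in the pot. Now the lid.

```bash
python3 - <<'E'
from h import *
c=(672,-22);d=(442.5,177)
robot.move_to([*c,110+G],down(np.deg2rad(85)))
at(c,45,rate=80); robot.close(35); robot.hold(.2); st("closed"); z0=robot.get_obs()["tool_pos"][2]-G
at(c,70,rate=60); st("lift"); at(c,z0+190,rate=200); at(d,z0+190,rate=200); at(d,z0+131+35,rate=80); robot.hold(.3); st("above")
K,P,im=wrist(); zb=robot.get_obs()["tool_pos"][2]-G-z0
b,o=fit(K,P,im,d,[(40,zb+6)],8); print("skirt",b,zb); print("z0",z0)
b2,o=fit(K,P,o,d,[(46,89)],6); print("flange",b2); cv2.imwrite("pics/l1.png",o)
E
```

```text
closed t37.1 grip [672.1 -22.   45.2] w11.7 gf34.2 F [-0.9 -0.5  3.7]
lift t37.7 grip [672.  -22.   70.4] w11.9 gf34.1 F [ 0.1  0.4 -0.6]
above t41.1 grip [442.6 177.1 211.6] w11.8 gf34.1 F [ 0.4  0.3 -1.2]
skirt (np.float32(98.01631), np.float64(443.5), np.float64(177.0)) 166.31045399056094
z0 45.23825500815502
flange (np.float32(67.14859), np.float64(442.5), np.float64(177.0))
```

View pics/l1.png

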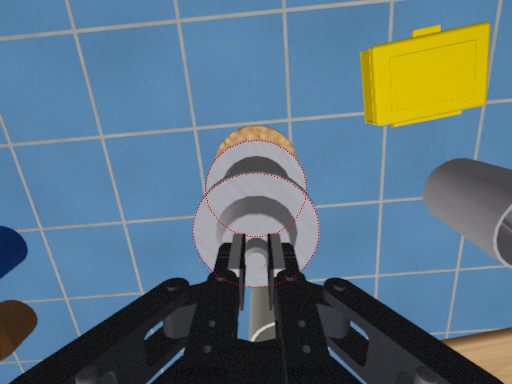

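The lid is level and about 1 mm off the pot's axis, which is within the 5 mm clearance. I'll shift it 0.7 mm and lower it.

```bash
python3 - <<'E'
from h import *
d=(441.8,177); zs=45.24+131
at(d,zs+12,rate=50); st("near"); print(at(d,zs-2.5,rate=10,f_stop=2)); st("down")
robot.open(); st("open"); at(d,zs+40,rate=60); at(d,270,rate=200)
robot.move_to([*d,150+277],down(np.deg2rad(85))); robot.hold(.3); K,P,im=wrist()
b,o=fit(K,P,im,d,[(40,137)]); print(b)
s=robot.grab_frame("scene")[:,:,::-1]
cv2.imwrite("pics/l2.png",np.hstack([cv2.resize(o[80:280,156:356],(400,400)),cv2.resize(s[80:220,228:368],(400,400),interpolation=cv2.INTER_CUBIC)]))
E
```

```text
near t41.8 grip [441.8 177.  188. ] w12.2 gf34.1 F [ 0.2  0.4 -1.3]
True
down t42.8 grip [441.8 177.  176.3] w12.0 gf34.5 F [-0.4  0.3  4.5]
open t43.5 grip [441.5 176.8 175.7] w85.7 gf0.0 F [ 0.2 -0.6 -0.3]
(np.float32(70.09426), np.float64(442.8), np.float64(177.0))
```

View pics/l2.png

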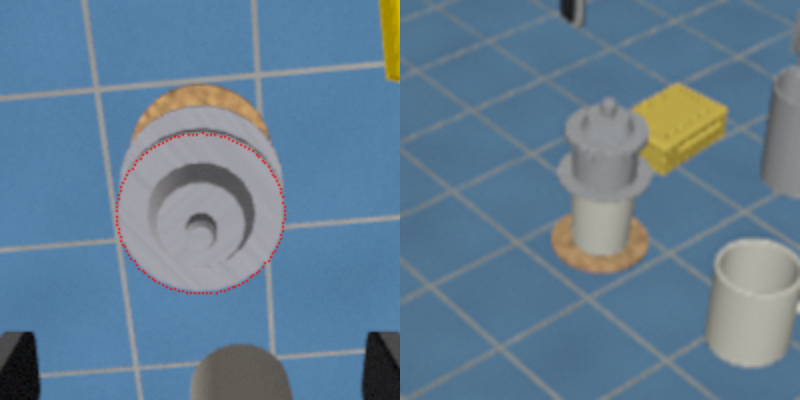

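The lid is seated level at the 131 mm height expected. The stack stands straight on the coaster and the arm is clear of it, so I'm handing in.

```bash
python3 -c "
from bench import robot
print(robot.sign_off())"
```

```text
the job is handed in; nothing more can be done
None
```

The coffee maker is back together on the coaster (tumbler, pot, press, then lid sitting level), nothing else was moved, and I handed the job in after about 45 s of the 120 s allowed.

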